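# Level the instrument stage and hold the level down

### The job

Slide the spirit level into the slot on the tilting stage, fully home against the end wall under the keeper bar. Then turn the wing knob of the levelling foot until the bubble stands centred between its two lines, and finally press the level down on the stage from above with about 10 N: finish while still pressing it, home in its slot and with the bubble centred. Leave the other things on the bench where they are.

Things in the scene. Friction and masses are not known exactly. Their poses are not given: they have to be found in the camera images.
- level_center (a point): Spirit level, loose, 0.33 kg, flat on the bench: steel slab 44 (its x) x 100 (y) x 8 mm, end corners stepped in 4 mm over the last 6 mm; on it a grey vial housing 24 (x) x 70 (y) x 20 mm, centred, leaving 10 mm of bare slab along each long side. Same either way round. Point: its centre, 14 mm above the underside; z up. On top a pale window, dark 12 mm bubble, two black lines 17 mm apart.
- bubble (a joint): Position of the bubble's middle along the level's own y, m. 0 is midway between the lines; within 0.002 it is wholly between them. It runs to the higher end, 0.32 mm per mrad of slope, stops at 0.0175, and settles in about 1 s. Turning the wing knob moves it 8 mm per rad.
- slot_home (a point): On the aluminium stage's top face, about 60 mm above the bench: the spot right under the level's middle when it is fully home (level centre then 14 mm above it). Stage axes: y along the slot to its open end, z square to the face. At the start the stage slopes down towards its -y end by 0.02 to 0.04 rad. End wall at y = -50 mm; keeper bar over the slot, y -38 to -52, underside 10.5, top 14.5 mm up.
- slot_mouth (a point): On the stage's top face at the slot's mouth, 16 mm from slot_home towards its +y; same axes. Side rails 6 mm high, 46.6 mm apart, from the end wall to slot_home, flare out from there to about 60 mm apart here. Beyond, the face is plain for 69 mm (88 mm wide) to the plate's end: the level can be set down there, centre 52 mm out from this point, its tail overhanging, and slid in towards -y.
- knob_grip (a point): Centre of the levelling foot's black wing, an upright bar 46 (its x) x 14 (y) x 26 mm, 109 mm above the bench, on a vertical axis 100 mm from slot_home beyond the end wall. Turns with it. Clockwise from above raises the stage's low end 0.025 rad per rad; 0.8 to 1.5 rad are needed, stops 0.4 rad or more behind start and 0.9 past level. Friction 0.12 N m; stays as left, height constant.
- level: The same spirit level; origin at the centre of its underside, same axes as level_center.
- stand: Grey cast stand carrying stage and knob, fixed to the bench: foot 120 (x) x 250 (y) x 18 mm, from 140 mm to its -y to 110 mm to its +y. Origin on the bench under slot_home; z up, y towards the slot's open end. Two pivot cheeks 56 mm high stand at y = 70, x = 46 to 58 mm on both sides.
- gauge_case: Closed wooden gauge case 60 x 120 x 33 mm on the bench; bystander. Origin under its centre, y along its length.
- ring_gauge: Steel ring 56 mm across, 18 mm high, on the bench beyond the stand; bystander. Origin under its centre.
- pin_holder: Round steel holder 40 mm across, 77 mm high with its pin, on the bench beyond the stand; bystander. Origin under its centre.

How it is judged:
By the outcome, as a careful person would: the job done as asked, in the order asked, and still so for the second after the job is handed in, while the arm keeps its last pose, push and grip.
It also fails if it takes over 67 s, if anything falls off the work surface, if the arm or the gripper's body presses on something with over 40 N, if the wrist force passes 120 N, or if a joint passes its speed limit or range.

### The arm

A 6-joint arm with a two-finger parallel gripper is mounted at the origin on the work surface. World frame = base frame: x ahead of the robot, y to its left, z up, the work surface at z = 0. Lengths are in m, angles in rad, forces in N, time in s.
With the tool pointing down it reaches from about 0.325 to 0.9 m from the base axis. Payload 6.1 kg.
Tool frame: the origin (TCP) lies on the centre line of the jaws, within the pads' length; the fingertips stand 22 mm ahead of it and the grasp point (between the pads) lies 3 mm ahead of it; z points along the fingers, y is the line along which they close (so a half turn about z gives the same grasp; the last joint's range is limited). The gripper opens to 87 mm and grips with 3 to 60 N. Pads are 19 mm wide; open, the fingers measure 117 mm over their backs; the gripper's body (75 mm by 190 mm) begins 51 mm behind the grasp point.
Start: joints at [1.069, 0.22, 1.526, -0, 1.395, -0.126], TCP at [0.229, 0.581, 0.219] pointing down, gripper open.
Joint ranges: [-2.98, 2.98], [-0.91, 2.08], [0.09, 2.57], [-1.24, 4.39], [0.2, 2.65], [-2.68, 2.68]. Speed limits (rad/s): [2.57, 2.57, 3.01, 3.14, 3.14, 3.14].

### API

Orientations are given as a unit quaternion [x, y, z, w].
In Python, from station import robot, claw, get_obs, grab_frame, hand_in, nets gives the robot as it stands. Calls block until the motion is done:
- robot.reach(position, orientation): joint-space move of the TCP to a pose.
- robot.move_l(position, rate=0.15, rotation=None, contact_N=None): straight line of the TCP; rotation=None keeps the orientation; rate is the mean speed in m/s. With contact_N (N) it stops when the force on the tool has changed by that much, and returns True; else False.
- robot.set_joints(angles): joint-space move.
- claw.move_gripper(opening, grip_force=None): opening from 0.0 (shut) to 1.0 (fully open); grip_force is the grip in N (None keeps the last); returns when the fingers have stopped.
- robot.hold(seconds).
- robot.solve_ik(position, orientation): joint angles nearest the present ones, or None.
- get_obs(): the state.
- grab_frame(name): name is "scene" or "top" or "wrist"; returns a dict with "color" (400x640x3 uint8, red, green, blue), "mtx" (3x3 intrinsics, pixels), "R" (3x3) and "t" (3): a world point X has camera coordinates R X + t. Camera axes: x right, y down, z forward; pixel columns grow to the right and rows downward; lengths in m; the calibration is good to about 2 mm. A picture is of the moment at which its call begins. There is no depth.
A pose or a line that the arm cannot do raises robot.IKError and nothing moves.
- hand_in(): hands the job in; it is judged then, once.
Trained networks look in the newest picture that a camera, given by its name, has taken for a name from the list of things; names that differ only in an ending like _2 or _b are one class to them, and where a whole thing is asked for, a point or a joint stands for the part that bears it (a point fixed in the world has none). Each returns a list of dicts, best first, with "conf" (0 to 1); they miss things now and then, are a little off and sometimes report something else, mostly with a low value. They report only what shows in the picture. A call takes as long as a camera call.
- nets.cut_out(camera, name): "pixels" (400x640 bool, what is visible of it) and "centre" ([row, column] as shares, 0 to 1, of the picture: columns of its width, rows of its height, amid what is visible of it).
- nets.pinpoint(camera, name): "centre" ([row, column] as shares, 0 to 1, of the picture: columns of its width, rows of its height: a listed point, or the origin of a listed thing).
The state is a dict: "clock": time; "joint_positions": joint angles; "dq": joint speeds; "joint_torque": joint torques, N m; "tcp_pos": TCP position; "ee_rot": TCP orientation; "wrist_force": force on the tool from outside, world axes, zero at the start; "torque": the same for the moment, N m; "opening": opening from 0.0 (shut) to 1.0 (fully open); "gripper_force": force on a finger pad.
Only numpy, scipy, OpenCV 4.12 (cv2) and the standard library are available. Lean on these libraries where they do the work, as an engineer would, in place of code of your own. Each camera call takes 0.05 s, during which the arm holds its last target. There are 200 camera calls.

## Working session

There is one attempt and no reset: what is moved stays moved. The work goes in short steps, each a Python script; the robot and the scene stay as the last script left them, time stands still between calls to the robot, and variables do not carry over. Pictures are saved under pics/ and viewed, at most 12 in all, crops included, and the job is handed in when it is done.

```bash
mkdir -p pics; ls; cat > h.py <<'E'
import numpy as np, cv2
from station import robot, claw, get_obs, grab_frame, hand_in, nets
def ray(f,c):
    px=np.array([c[1]*640,c[0]*400,1.0]); d=f["R"].T@np.linalg.solve(f["mtx"],px); o=-f["R"].T@f["t"]; return o,d
def atz(f,c,z):
    o,d=ray(f,c); return o+d*(z-o[2])/d[2]
def proj(f,X):
    p=f["mtx"]@(f["R"]@np.array(X)+f["t"]); return p[:2]/p[2]
def save(f,n): cv2.imwrite("pics/"+n,f["color"][:,:,::-1])
E
python3 - <<'E'
from h import *
np.set_printoptions(precision=4,suppress=True)
Z=dict(level_center=.014,slot_home=.06,slot_mouth=.06,knob_grip=.109,stand=0,gauge_case=0,ring_gauge=0,pin_holder=0,level=0)
fs={}
for c in("scene","top"):
    f=fs[c]=grab_frame(c); save(f,c+".png"); print(c,-f["R"].T@f["t"])
    for n,z in Z.items():
        r=nets.pinpoint(c,n)
        print(n,[(round(q["conf"],2),atz(f,q["centre"],z)) for q in r[:2]])
print(get_obs())
import cv2
E
```

```text
pics
scene [ 1.1063 -0.3786  0.6387]
level_center [(0.76, array([0.5224, 0.3179, 0.014 ])), (0.7, array([0.5297, 0.3219, 0.014 ]))]
slot_home [(0.88, array([ 0.5886, -0.0664,  0.06  ]))]
slot_mouth [(0.65, array([ 0.5844, -0.0587,  0.06  ]))]
knob_grip [(0.72, array([ 0.5781, -0.1734,  0.109 ])), (0.47, array([ 0.6349, -0.0938,  0.109 ]))]
stand [(0.94, array([ 0.5797, -0.0664,  0.    ])), (0.58, array([ 0.5307, -0.0207,  0.    ]))]
gauge_case [(0.93, array([ 0.4431, -0.3245,  0.    ])), (0.18, array([ 0.5216, -0.0222,  0.    ]))]
ring_gauge []
pin_holder [(0.56, array([ 0.7488, -0.0799,  0.    ]))]
level [(0.89, array([0.5285, 0.3249, 0.    ]))]
top [0.4252 0.0101 0.9408]
level_center [(0.73, array([0.5219, 0.3382, 0.014 ])), (0.57, array([0.5077, 0.3368, 0.014 ]))]
slot_home [(0.76, array([ 0.5829, -0.0619,  0.06  ]))]
slot_mouth [(0.89, array([ 0.5876, -0.0505,  0.06  ]))]
knob_grip [(0.58, array([ 0.5759, -0.1623,  0.109 ]))]
stand [(0.75, array([ 0.5872, -0.0643,  0.    ]))]
gauge_case [(0.89, array([ 0.4419, -0.3246,  0.    ])), (0.65, array([ 0.6009, -0.1873,  0.    ]))]
ring_gauge [(0.57, array([0.7311, 0.1226, 0.    ]))]
pin_holder []
level [(0.91, array([0.5286, 0.3354, 0.    ])), (0.43, array([ 0.5901, -0.0737,  0.    ]))]
{'clock': 1.0, 'joint_positions': array([ 1.0689,  0.2204,  1.5265, -0.    ,  1.3947, -0.1261]), 'dq': array([ 0.0015,  0.0006, -0.0005,  0.0016, -0.001 ,  0.0002]), 'joint_torque': array([ -0.    , -49.455 , -38.7736,   0.0699,   0.0464,   0.0001]), 'tcp_pos': array([0.2294, 0.5814, 0.2192]), 'ee_rot': array([ 0.1868,  0.9824, -0.    ,  0.    ]), 'wrist_force': array([ 0.0503,  0.0665, -0.0792]), 'torque': array([-0.0081,  0.0186,  0.0776]), 'gripper_force': 0.0, 'opening': 1.0018578010853465}
```

View pics/top.png

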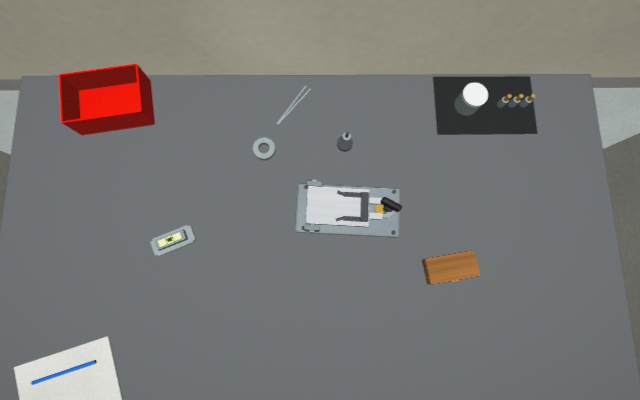

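View pics/scene.png

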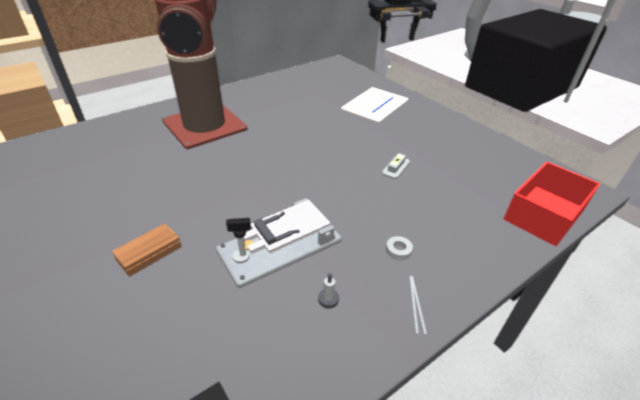

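The top view shows the level at about (173,240), the stand at (348,210), the wing at (391,205) and the pin holder at (345,142). The slot opens towards world +y. Next I take a close look at the level and the stage.

```bash
cat >> h.py <<'E'
from scipy.spatial.transform import Rotation as Ro
def down(yaw,tilt=0):
    "tool down, tool y at world yaw; tilt: turn about tool-y world axis"
    y=np.array([np.cos(yaw),np.sin(yaw),0]); z=np.array([0,0,-1.]); x=np.cross(y,z)
    return (Ro.from_rotvec(y*tilt)*Ro.from_matrix(np.c_[x,y,z])).as_quat()
np.set_printoptions(precision=4,suppress=True)
E
python3 - <<'E'
from h import *
robot.reach([.50,.325,.24],down(.347)); f=grab_frame("wrist"); save(f,"w1.png"); print(-f["R"].T@f["t"])
for n,z in dict(level_center=.014,level=0).items(): print(n,[(round(q["conf"],2),atz(f,q["centre"],z)) for q in nets.pinpoint("wrist",n)[:2]])
r=nets.cut_out("wrist","level")
import pickle
pickle.dump((f,r),open("w1.pkl","wb"))
for q in r[:2]:
    m=cv2.minAreaRect(np.argwhere(q["pixels"])[:,::-1].astype(np.float32)); print(q["conf"],m)
    b=cv2.boxPoints(m); print([atz(f,(p[1]/400,p[0]/640),.008) for p in b])
robot.reach([.57,-.07,.33],down(0.0)); f=grab_frame("wrist"); save(f,"w2.png"); print(-f["R"].T@f["t"])
for n,z in dict(slot_home=.06,slot_mouth=.06,knob_grip=.109,stand=0).items(): print(n,[(round(q["conf"],2),atz(f,q["centre"],z)) for q in nets.pinpoint("wrist",n)[:2]])
r=nets.cut_out("wrist","stand"),nets.cut_out("wrist","knob_grip")
pickle.dump((f,r),open("w2.pkl","wb"))
print(get_obs()["clock"])
E
```

```text
[0.4764 0.3902 0.4054]
level_center [(0.65, array([0.5215, 0.3369, 0.014 ]))]
level [(0.93, array([0.5166, 0.3405, 0.    ]))]
0.72 ((337.5, 166.5), (87.0, 39.0), 90.0)
[array([0.4776, 0.3774, 0.008 ]), array([0.5188, 0.3924, 0.008 ]), array([0.556 , 0.2976, 0.008 ]), array([0.5121, 0.2817, 0.008 ])]
[ 0.5702 -0.0006  0.4951]
slot_home [(0.86, array([ 0.5867, -0.0671,  0.06  ])), (0.55, array([ 0.7347, -0.0715,  0.06  ]))]
slot_mouth [(0.68, array([ 0.5838, -0.0556,  0.06  ]))]
knob_grip [(0.95, array([ 0.5796, -0.1687,  0.109 ]))]
stand [(0.88, array([ 0.5848, -0.0695,  0.    ])), (0.7, array([ 0.4436, -0.313 ,  0.    ]))]
4.4583
```

View pics/w1.png

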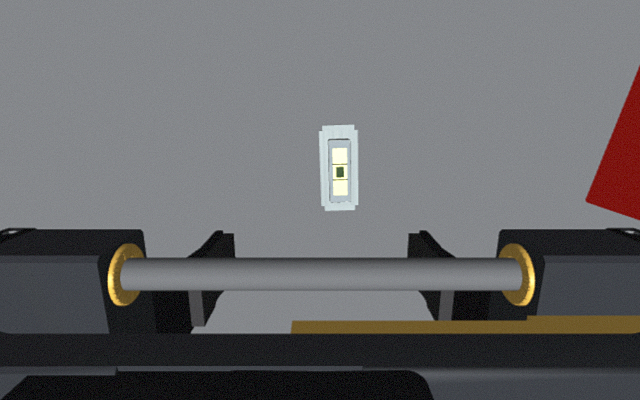

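View pics/w2.png

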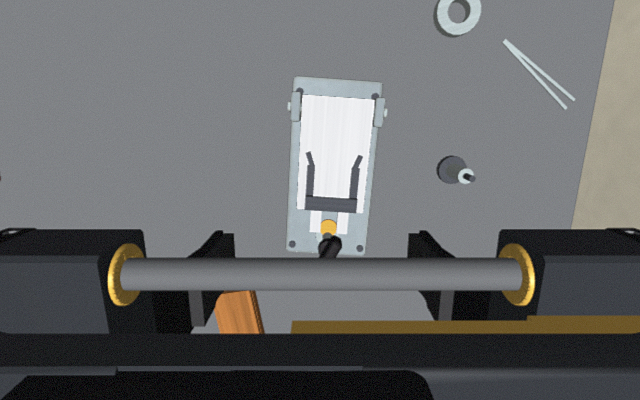

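The close views show the level nearly upright in w1, centre (339,167). In w2 the plate runs from row 97 to 212, with rails at columns 310 and 355 and the wing at (330,247). I'll fit metric rectangles offline.

```bash
cat >> h.py <<'E'
def unproj(f,px,z):
    px=np.asarray(px,float).reshape(-1,2); d=np.c_[px,np.ones(len(px))]@np.linalg.inv(f["mtx"]).T@f["R"]; o=-f["R"].T@f["t"]
    return o+d*((z-o[2])/d[:,2])[:,None]
def rect(f,mask,z):
    c=max(cv2.findContours(mask.astype(np.uint8),0,1)[0],key=cv2.contourArea)
    P=unproj(f,c,z)[:,:2]; m=P.mean(0); (cx,cy),(w,h),a=cv2.minAreaRect(((P-m)*1000).astype(np.float32))
    if w<h: w,h,a=h,w,a+90
    return np.array([cx,cy])/1000+m,(w,h),np.mod(np.deg2rad(a),np.pi)   # centre, long/short mm, yaw of long side
E
python3 - <<'E'
from h import *
import pickle
f,r=pickle.load(open("w1.pkl","rb"))
print("level net",rect(f,r[0]["pixels"],.008))
g=cv2.cvtColor(f["color"],cv2.COLOR_RGB2GRAY); print(g[100,250],g[150,323],g[167,340])
w=np.zeros_like(g); w[115:220,300:380]=1
print("level thr",rect(f,(g>165)&(w>0),.006))
f,(s,k)=pickle.load(open("w2.pkl","rb"))
g=cv2.cvtColor(f["color"],cv2.COLOR_RGB2GRAY); w=np.zeros_like(g); w[85:205,285:385]=1
print(g[110,330],g[85,340],g[60,250])
m=cv2.morphologyEx(((g>205)&(w>0)).astype(np.uint8),cv2.MORPH_CLOSE,np.ones((15,15)))
print("plate",rect(f,m,.062))
for q in s[:2]: print("stand",q["conf"],rect(f,q["pixels"],.018))
for q in k[:2]: print("knob",q["conf"],rect(f,q["pixels"],.122))
c=cv2.resize(f["color"][70:270,260:420],None,fx=3.5,fy=3.0,interpolation=cv2.INTER_CUBIC)
cv2.imwrite("pics/w2c.png",c[:,:,::-1])
E
```

```text
level net (array([0.5164, 0.3373]), (101.41361236572266, 44.83493423461914), np.float64(1.9451080788003594))
134 212 108
level thr (array([0.518 , 0.3366]), (100.69804382324219, 44.8769645690918), np.float64(1.9509756551825628))
236 186 134
plate (array([ 0.5825, -0.049 ]), (135.66583251953125, 102.07298278808594), np.float64(1.571713715440324))
stand 0.98 (array([ 0.5855, -0.0842]), (254.2765350341797, 132.0190887451172), np.float64(1.4970972052105342))
knob 0.6 (array([ 0.5793, -0.1514]), (32.098602294921875, 24.246257781982422), np.float64(1.2115390915365154))
```

View pics/w2c.png

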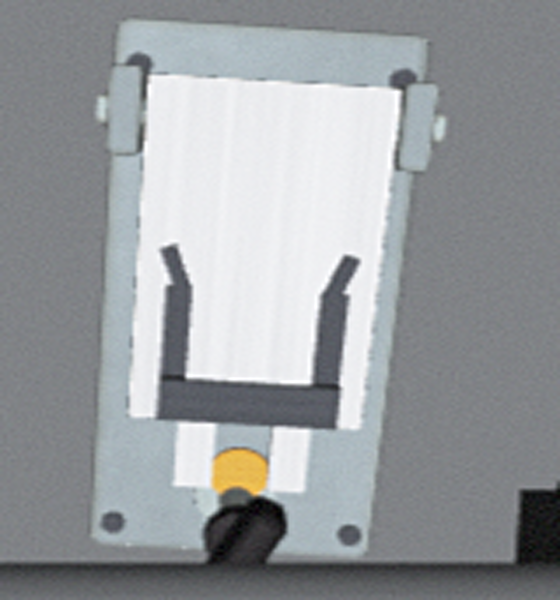

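The crop shows the plate's open-end corners at crop (147,74) and (402,88). The rails' inner bends are at (190,288) and (322,293), and they meet the keeper at (187,381) and (312,386). I'll compute the stage pose from these.

```bash
python3 - <<'E'
from h import *
import pickle
f,_=pickle.load(open("w2.pkl","rb"))
def U(u,v,z): return unproj(f,[[260+u/3.5-.4,70+v/3.0-.4]],z)[0]
a,b=U(147,74,.0625),U(402,88,.0625); print("end",a,b,(a+b)/2,np.linalg.norm(a-b),np.arctan2(*(b-a)[1::-1]))
c,d=U(190,288,.066),U(322,293,.066); print("bend",c,d,(c+d)/2,np.linalg.norm(c-d),np.arctan2(*(d-c)[1::-1]))
e,g=U(160,378,.073),U(340,387,.073); print("keeper",(e+g)/2,np.linalg.norm(e-g),np.arctan2(*(g-e)[1::-1]))
h=U(131,415,.0575);i=U(362,430,.0575);print("low end",h,i,(h+i)/2,np.linalg.norm(h-i))
m,n=(a+b)/2,(c+d)/2; l=(h+i)/2; print("y dir",np.arctan2(*(m-n)[1::-1])-np.pi/2,np.arctan2(*(m-l)[1::-1])-np.pi/2,np.linalg.norm(m-n),np.linalg.norm(m-l))
E
```

```text
end [0.547  0.0196 0.0625] [0.6346 0.0143 0.0625] [0.5908 0.017  0.0625] 0.08780922240752459 -0.06047687692642385
bend [ 0.5614 -0.066   0.066 ] [ 0.6087 -0.0681  0.066 ] [ 0.5851 -0.067   0.066 ] 0.047322829444439586 -0.04358954027272308
keeper [ 0.583  -0.1049  0.073 ] 0.06498742689377753 -0.05907808604837698
low end [ 0.5388 -0.1235  0.0575] [ 0.626  -0.1302  0.0575] [ 0.5824 -0.1268  0.0575] 0.08745170461657346
y dir -0.06812158463939366 -0.05834490620595201 0.08425614934821737 0.1441393454357806
```

```bash
cat >> h.py <<'E'
H=np.array([.5853,-.067]); SY=-.062; SL=.03
def st(y,h,x=0):
    "stage coords -> world, h above the face"
    return [H[0]+x*np.cos(SY)-y*np.sin(SY), H[1]+x*np.sin(SY)+y*np.cos(SY), .060+SL*y+h]
E
python3 - <<'E'
from h import *
c=[.5175,.3368]; y=.377
robot.reach([*c,.09],down(y)); robot.move_l([*c,.034],rate=.1)
claw.move_gripper(0.0,25); o=get_obs(); print(o["opening"],o["gripper_force"])
robot.move_l([*c,.16],rate=.2)
robot.reach(st(60,.0) [:0] or st(.060,.034+.05),down(SY,SL))
o=get_obs(); print(o["opening"],o["tcp_pos"],o["clock"])
f=grab_frame("wrist"); save(f,"w3.png")
import pickle; pickle.dump(f,open("w3.pkl","wb"))
for n,z in dict(slot_home=.06,slot_mouth=.0605,knob_grip=.109).items(): print(n,[(round(q["conf"],2),atz(f,q["centre"],z)) for q in nets.pinpoint("wrist",n)[:2]])
E
```

```text
0.0063457031243442175 0.0
0.007186279865740481 [ 0.5889 -0.0061  0.1455] 10.5333
slot_home []
slot_mouth []
knob_grip []
```

View pics/w3.png

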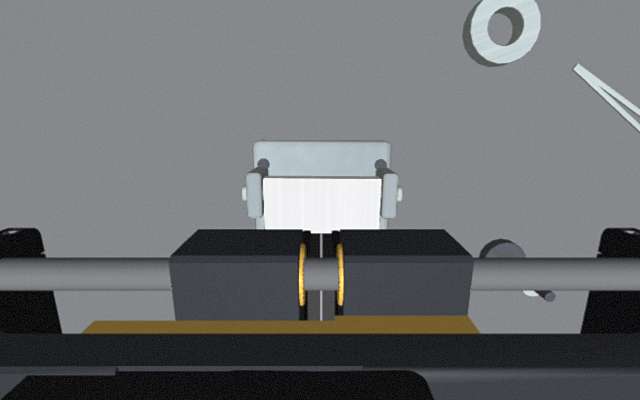

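The jaws closed on nothing, and no level shows in the grip. I need to find where it is now.

```bash
python3 - <<'E'
from h import *
robot.reach([.50,.30,.24],down(.377)); claw.move_gripper(1.0)
o=get_obs(); print(o["tcp_pos"],o["clock"],o["ee_rot"],down(.377))
f=grab_frame("wrist"); save(f,"w4.png")
for n,z in dict(level_center=.014,level=0).items(): print(n,[(round(q["conf"],2),atz(f,q["centre"],z)) for q in nets.pinpoint("wrist",n)[:2]])
for q in nets.cut_out("wrist","level")[:2]: print(q["conf"],rect(f,q["pixels"],.008))
t=grab_frame("top")
for n,z in dict(level_center=.014,level=0).items(): print(n,[(round(q["conf"],2),atz(t,q["centre"],z)) for q in nets.pinpoint("top",n)[:2]])
for q in nets.cut_out("top","level")[:2]: print(q["conf"],rect(t,q["pixels"],.008))
print(f["R"],f["t"],f["mtx"])
E
```

```text
[0.5  0.3  0.24] 13.5167 [ 0.5621  0.8271  0.     -0.    ] [0.5621 0.8271 0.     0.    ]
level_center [(0.9, array([0.5193, 0.3386, 0.014 ]))]
level [(0.95, array([0.5124, 0.3378, 0.    ]))]
0.97 (array([0.5181, 0.3372]), (99.07833099365234, 43.935665130615234), np.float64(1.9525038435950777))
level_center [(0.69, array([0.5124, 0.3356, 0.014 ])), (0.63, array([ 0.5897, -0.0678,  0.014 ]))]
level [(0.66, array([0.528 , 0.3454, 0.    ]))]
0.97 (array([0.5172, 0.3354]), (99.41654968261719, 48.69799041748047), np.float64(1.9278052881715193))
[[ 0.93    0.3676 -0.0002]
 [ 0.356  -0.9003  0.2503]
 [ 0.0919 -0.2329 -0.9682]] [-0.5755  0.0567  0.4336] [[344.8454   0.     320.7747]
 [  0.     344.8454 200.6472]
 [  0.       0.       1.    ]]
```

View pics/w4.png

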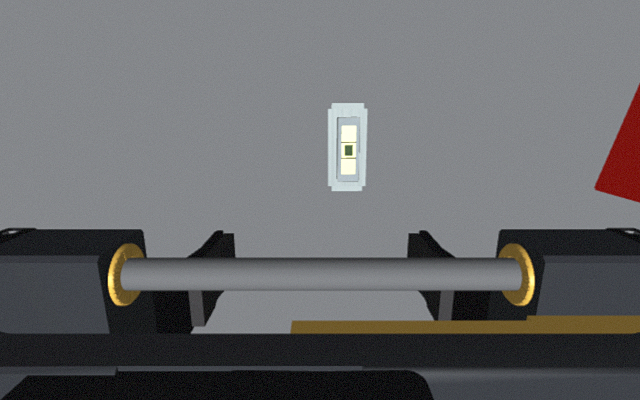

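The level is still where it was, upright at (347,147). I'll repeat the grasp and print the pose before closing.

```bash
python3 - <<'E'
from h import *
c=[.518,.337]; y=.379
robot.reach([*c,.09],down(y)); print(get_obs()["tcp_pos"],robot.move_l([*c,.033],rate=.15))
o=get_obs(); print(o["tcp_pos"],o["wrist_force"],o["opening"])
claw.move_gripper(0.15,25); o=get_obs(); print(o["opening"],o["gripper_force"],o["wrist_force"],o["clock"])
E
```

```text
[0.5186 0.3372 0.0911] False
[0.519  0.3373 0.0346] [ 0.0602 -0.0211  1.2676] 1.0016054168099704
0.15225291783689557 0.0 [-0.5539 -0.1323  0.0487] 16.475
```

```bash
python3 - <<'E'
from h import *
f=grab_frame("wrist"); s=grab_frame("scene"); t=grab_frame("top")
p=proj(s,[.518,.337,.03]).astype(int); print(p)
S=cv2.resize(s["color"][max(p[1]-60,0):p[1]+60,p[0]-80:p[0]+80],None,fx=3.5,fy=3.5,interpolation=2)
W=cv2.resize(f["color"],(288,180)); 
C=np.zeros((600,560,3),np.uint8); C[:S.shape[0],:]=S[:420]; C[420:600,:288]=W
cv2.imwrite("pics/d1.png",C[:,:,::-1])
E
```

```text
[397 158]
```

View pics/d1.png

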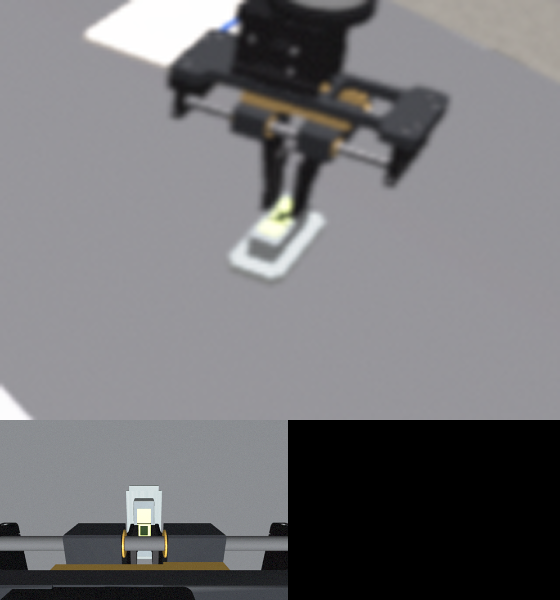

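The scene crop shows the finger tips at about crop (284,208), at or above the housing, with the level centre near (277,245). The heights look inconsistent, so I'll triangulate the level and touch down gently to check.

```bash
python3 - <<'E'
from h import *
import pickle
f,r=pickle.load(open("w1.pkl","rb"))
s=cv2.imread("pics/scene.png"); 
robot.move_l([.518,.337,.10],rate=.2)
sc=grab_frame("scene"); L=nets.cut_out("scene","level"); print([(q["conf"],rect(sc,q["pixels"],.008)) for q in L[:2]])
P=np.argwhere(L[0]["pixels"]); print(P.min(0),P.max(0),proj(sc,[.518,.337,.014]))
g=proj(sc,[.45,-.31,.033])
for z in(-.02,0,.02): print(z,proj(sc,[.518,.337,z]))
print("touch",robot.move_l([.518,.337,.026],rate=.05,contact_N=4)); o=get_obs(); print(o["tcp_pos"],o["wrist_force"],o["opening"],o["clock"])
robot.move_l(o["tcp_pos"]+[0,0,.02])
E
```

```text
[(0.86, (array([0.5178, 0.3367]), (125.13001251220703, 47.29601287841797), np.float64(1.963090940903065)))]
[153 382] [178 408] [396.6904 163.727 ]
-0.02 [394.8917 173.703 ]
0 [395.941  167.8832]
0.02 [397.0154 161.9246]
touch False
[0.5183 0.3371 0.0264] [ 0.5895  0.2525 -0.1798] 0.1525849256270495 18.8417
```

There is no touch where the tips should already be inside the housing, so the tips seem to sit higher than stated. I'll keep going down gently to measure the true offset.

```bash
python3 - <<'E'
from h import *
o=get_obs(); print(o["tcp_pos"],o["wrist_force"])
robot.move_l([.518,.337,.030],rate=.1)
print("touch",robot.move_l([.518,.337,.002],rate=.03,contact_N=4)); o=get_obs(); print(o["tcp_pos"],o["wrist_force"],o["opening"],o["clock"])
W=grab_frame("wrist"); L=nets.cut_out("wrist","level"); P=np.argwhere(L[0]["pixels"]); print(L[0]["conf"],P.min(0),P.max(0))
robot.move_l(o["tcp_pos"]+[0,0,.03])
s=grab_frame("scene"); p=(397,160)
S=cv2.resize(s["color"][120:200,347:447],None,fx=6,fy=6,interpolation=2); cv2.imwrite("pics/d2.png",S[:,:,::-1])
E
```

```text
[0.5197 0.3378 0.048 ] [ 0.362  -0.9218  0.1847]
touch True
[0.5186 0.3373 0.0251] [-0.7806 -0.6373  5.6026] 0.151559114777421 19.85
0.56 [145 277] [315 359]
```

View pics/d2.png

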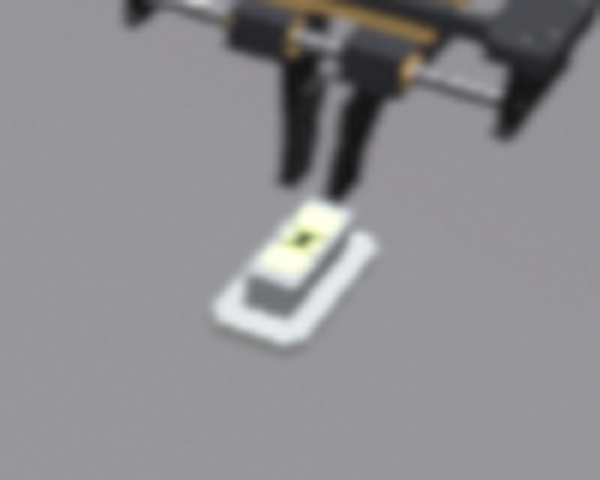

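The finger tips lie about 3 mm behind the reported TCP, not 22 mm ahead: the touch on the housing top (28 mm) came at TCP 25.1 mm, and the picture agrees. I'll correct all heights by −25 mm and grasp again.

```bash
python3 - <<'E'
from h import *
c=[.518,.337]; y=.379
claw.move_gripper(0.6)
robot.move_l([*c,.009],rate=.12)
claw.move_gripper(0.0,30); o=get_obs(); print(o["opening"],o["gripper_force"],o["tcp_pos"])
if o["opening"]>.2:
    robot.move_l([*c,.12],rate=.25)
    robot.reach(st(.060,.009+.025),down(SY,SL))
    o=get_obs(); print(o["opening"],o["tcp_pos"],o["wrist_force"],o["clock"])
    print(robot.move_l(st(.060,.009-.006),rate=.04,contact_N=3)); o=get_obs(); print(o["tcp_pos"],st(.06,.009),o["wrist_force"],o["clock"])
E
```

```text
0.27412415852909194 30.000633895397186 [0.518  0.337  0.0094]
0.27652469209538355 [ 0.5888 -0.006   0.0954] [-0.4111 -0.1372 -3.4201] 24.3417
True
[ 0.5885 -0.0069  0.0689] [np.float64(0.5890176171780246), np.float64(-0.00711528306389303), 0.0708] [-0.6676  0.3865  4.0451] 24.9833
```

```bash
sed -i 's/\.060+SL\*y+h/.0583+SL*y+h/' h.py; python3 - <<'E'
from h import *
q=down(SY,SL)
claw.move_gripper(0.55)
robot.move_l(st(.060,.045),rate=.25)
claw.move_gripper(0.0,30)
robot.move_l(st(.118,.045),rate=.25)
robot.move_l(st(.118,.011),rate=.2)
print("push",robot.move_l(st(.038,.011),rate=.045,contact_N=12)); o=get_obs()
d=o["tcp_pos"][:2]-H; print(o["tcp_pos"],"y",d@[-np.sin(SY),np.cos(SY)],o["wrist_force"],o["clock"])
robot.move_l(st(.060,.011),rate=.2)
robot.reach(st(-.025,.115),down(SY)) 
f=grab_frame("wrist"); save(f,"w5.png"); import pickle
r=nets.cut_out("wrist","level"); k=nets.cut_out("wrist","knob_grip"); pickle.dump((f,r,k),open("w5.pkl","wb"))
print([ (q["conf"],rect(f,q["pixels"],.066)) for q in r[:1]], get_obs()["clock"])
print([(q["conf"],atz(f,q["centre"],.109)) for q in nets.pinpoint("wrist","knob_grip")])
g=f["color"][60:260,200:460]; cv2.imwrite("pics/w5c.png",cv2.resize(g,None,fx=3,fy=3,interpolation=2)[:,:,::-1])
E
```

```text
push True
[ 0.5883 -0.0223  0.0708] y 0.04481698351396476 [0.3746 1.071  0.4861] 29.225
[(0.69, (array([ 0.585 , -0.0632]), (89.72403717041016, 44.06317138671875), np.float64(1.5040391340659893)))] 30.2167
[(0.58, array([ 0.5782, -0.1693,  0.109 ])), (0.17, array([ 0.7037, -0.0608,  0.109 ]))]
```

View pics/w5c.png

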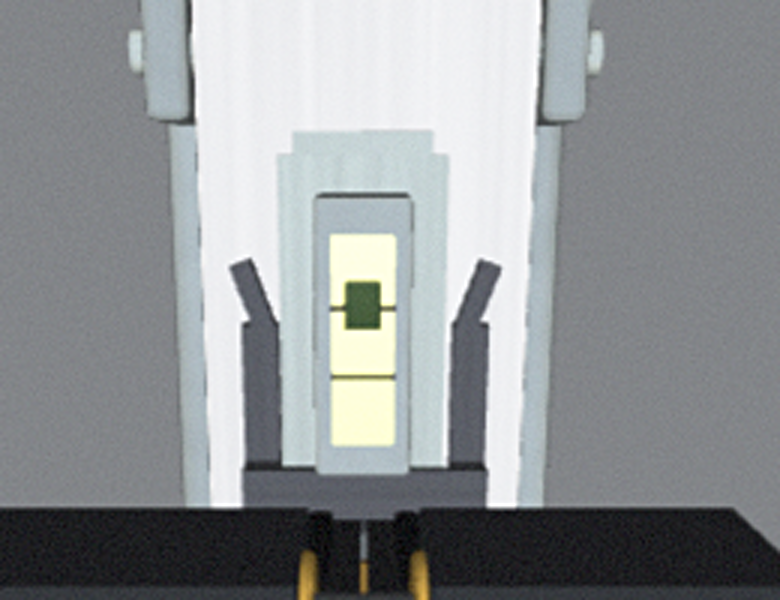

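Home: the push stopped at 44.8 mm against 44.5 mm expected. The bubble is at crop row 305, with lines at 308 and 377, so it is +9.2 mm towards +y and needs about 1.15 rad clockwise. Next, the wing's orientation from the saved top picture.

```bash
python3 - <<'E'
from h import *
t=grab_frame("top"); im=cv2.imread("pics/top.png"); g=im.max(2)
w=np.zeros_like(g); w[190:220,375:410]=1
for th in(35,50): 
    m=((g<th)&(w>0)).astype(np.uint8); 
    print(th,m.sum(),rect(t,m,.118))
    P=unproj(t,np.argwhere(m)[:,::-1],.118)[:,:2]; C=np.cov(P.T); v=np.linalg.eigh(C)[1][:,1]; print(P.mean(0),np.arctan2(v[1],v[0])%np.pi)
print(g[196:214,380:404])
E
```

```text
35 39 (array([ 0.5727, -0.1616]), (39.29876708984375, 4.981875419616699), np.float64(1.0809037829541583))
[ 0.5733 -0.1606] 1.0629251888283582
50 89 (array([ 0.5715, -0.1604]), (41.16239547729492, 20.531484603881836), np.float64(0.8251880537701587))
[ 0.5747 -0.1635] 1.182252959673289
[[166 165 162 158 155 156 159 163 164 164 163 164 165 166 163 162 163 160
  157 137 120 120 119 120]
 [174 170 144  90  42  58  99 142 158 162 164 163 165 164 165 164 163 162
  157 136 121 119 120 120]
 [217 185 107  38  50  51  44  55 101 141 158 163 163 163 164 162 164 162
  157 136 120 120 119 120]
 [214 154  54  49  59  58  55  51  45  55 101 141 158 162 164 163 164 163
  155 135 120 119 120 119]
 [169  83  41  62  69  67  63  58  53  47  45  57 100 141 159 164 164 161
  155 135 120 119 120 119]
 [156  25  35  47  62  70  68  63  61  56  53  49  44  55 124 156 161 161
  153 133 120 119 121 119]
 [157  30  27  30  39  48  62  68  66  63  59  56  51  46  40  75 132 152
  150 134 119 119 120 119]
 [158  63  30  23  25  29  37  51  62  69  66  62  58  54  50  44  43  73
  121 127 118 120 120 120]
 [151 
[... 304 characters left out ...]
06 204 144  40  59  62  49  34  28  25  23  25  35  44  52  62  65
   62  58  49  55 101 121]
 [207 206 164  83  45  54  66  66  61  47  34  28  24  26  29  36  43  52
   61  62  50  79 111 120]
 [206 206 164  91  50  37  55  65  65  66  58  46  43  39  28  28  28  36
   44  51  61 101 120 120]
 [206 206 180 120  71  47  34  45  57  62  61  63  97 100  70  46  28  28
   38  59 102 120 120 120]
 [206 207 209 167 101  77  66  70  68  72  76 101 152 169 148 109  68  53
   80 110 120 119 120 121]
 [206 206 206 184 129  91 121 162 161 165 179 182 178 168 163 163 147 129
  137 130 120 119 120 120]
 [209 209 188 135 114 130 161 177 179 179 179 181 174 165 162 163 163 158
  148 130 119 120 120 120]]
```

```bash
cat >> h.py <<'E'
def bubble(f):
    g=cv2.cvtColor(f["color"],cv2.COLOR_RGB2GRAY).astype(float); r0,r1=138,210
    a=g[r0:r1,318:324].mean(1); l=g[r0:r1,311:315].mean(1)
    b=np.clip((130-a),0,None); b=b*(b>30); row=(b*np.arange(r0,r1)).sum()/b.sum()
    d=np.clip(np.median(l)-10-l,0,None); d[:4]=0; d[-6:]=0
    n,lab=cv2.connectedComponents((d>15).astype(np.uint8).reshape(-1,1)); lab=lab.ravel()
    rows=[(d*(lab==i)*np.arange(r0,r1)).sum()/(d*(lab==i)).sum() for i in range(1,n)]
    return row,rows
E
python3 - <<'E'
from h import *
import pickle; f,_,_=pickle.load(open("w5.pkl","rb")); print(bubble(f))
t=grab_frame("top"); print(unproj(t,[[391.3,203]],.122))
K=[.579,-.1675]
robot.reach([*K,.16],down(-.47)); claw.move_gripper(.5)
robot.move_l([*K,.096],rate=.15); print(get_obs()["wrist_force"])
claw.move_gripper(0,40); o=get_obs(); print(o["opening"],o["gripper_force"],o["wrist_force"],o["torque"],o["clock"])
if o["opening"]>.1:
    for s in (.4,.8,1.16):
        j=o["joint_positions"].copy(); j[5]+=s; robot.set_joints(j); p=get_obs(); print(p["joint_positions"][5],p["opening"],p["wrist_force"],p["torque"],p["clock"])
E
```

```text
(np.float64(161.7838961038961), [np.float64(162.46424870466322), np.float64(185.3218232044199)])
[[ 0.5787 -0.1668  0.122 ]]
[-0.1041  0.0713  0.337 ]
0.15440550321664154 39.99990505166352 [-2.249   1.2566  4.2477] [ 0.1078  0.5154 -0.0646] 32.95
0.45440843800089126 0.1562314977160577 [-0.9704  0.526   2.2588] [ 0.0478  0.3569 -0.0764] 33.4167
0.8529395017707906 0.15966840507201352 [-2.1867  0.5667  2.3094] [ 0.0302  0.4885 -0.1103] 33.8833
1.2121674221419705 0.15755080813953115 [-2.8843  0.3616  3.0113] [ 0.0933  0.4819 -0.0871] 34.3167
```

```bash
python3 - <<'E'
from h import *
claw.move_gripper(.5); p=get_obs()["tcp_pos"]; print(p)
robot.move_l([p[0],p[1],.16],rate=.25)
claw.move_gripper(0,30)
robot.reach(st(-.025,.115),down(SY)); robot.hold(.4)
f=grab_frame("wrist"); print(bubble(f),get_obs()["clock"])
g=f["color"][60:260,200:460]; cv2.imwrite("pics/w6c.png",cv2.resize(g,None,fx=3,fy=3,interpolation=2)[:,:,::-1])
E
```

```text
[ 0.5789 -0.1674  0.0964]
(np.float64(173.24556367432146), [np.float64(161.2947932618683), np.float64(184.5599739243807)]) 38.2583
```

View pics/w6c.png

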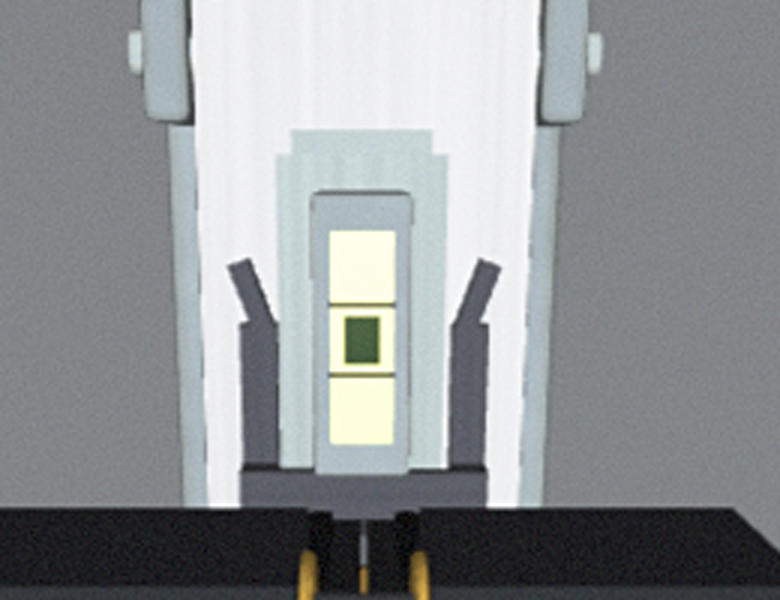

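The bubble is at row 173.2, midway between the lines at 161.3 and 184.6, and the level is still home. Now the press.

```bash
python3 - <<'E'
from h import *
robot.move_l([H[0],H[1],.105],rate=.15); robot.hold(.3); b=get_obs()["wrist_force"][2]
print(b,robot.move_l([H[0],H[1],.076],rate=.02,contact_N=6)); robot.hold(.3)
o=get_obs(); p=o["tcp_pos"]; z=p[2]; print(p,o["wrist_force"])
for i in range(12):
    F=get_obs()["wrist_force"][2]-b
    if abs(F-10)<1.0: break
    z-=np.clip((10-F)*.0001,-.0006,.0006); robot.move_l([H[0],H[1],z],rate=.01); robot.hold(.25)
    print(round(z,5),get_obs()["wrist_force"])
robot.hold(1.0); o=get_obs(); print(o["tcp_pos"],o["wrist_force"],o["clock"])
E
```

```text
0.17264940784751137 True
[ 0.5852 -0.067   0.0851] [-0.3881  0.3709  5.4564]
0.08462 [-2.5335 -0.1799  6.2646]
0.08423 [-4.2213  0.234   7.695 ]
0.08398 [-4.1525  1.1991  9.5141]
[ 0.5853 -0.067   0.085 ] [-4.2388  0.1604  9.1835] 42.9583
```

```bash
python3 - <<'E'
from h import *
robot.move_l([H[0]+.0003,H[1],.0838],rate=.01); robot.hold(1.0); o=get_obs(); print(o["wrist_force"],o["clock"])
if 8.5<o["wrist_force"][2]<12: print(hand_in())
E
```

```text
[-6.3131  0.0324 11.6729] 44.2083
the job is handed in; nothing more can be done
None
```

I handed the job in at 44 s with the level home in its slot and the arm pressing down on it at about 11.5 N. The bubble was 0.2 mm off centre just before the press; the gripper then hid it, so I did not re-check.

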